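# Dot the rejected sample's lid with the spring marker

## Task

Put a reject mark on the red-lidded sample cup: first push the marking pot's sliding cover fully open, then take the orange spring marker from its fork stand and dip its tip well down into the pot without ramming its spring plunger in on the bottom. Press the marker straight down on the middle of the red lid until the plunger is fully in, then hang it back in its stand upright and let go, leaving the pot open. Do not mark the green-lidded cup near it, and leave both cups and the roll of tape standing where they are.

Things in the scene. Friction and masses are not known exactly. Their poses are not given: they have to be found in the camera images.
- pot: fixed grey marking pot, a block 140 long (its x) x 76 wide x 42 mm high; origin at the centre of its underside. A round well is sunk in its top at 30 mm on the -x side of the origin. Two aluminium guide ribs along its long edges and a stop at its +x end stand 9 mm above the top.
- pot_mouth (a point): centre of the well's round mouth, at the level of the pot's top (42 mm up). The well is 46 mm across and 34 mm deep, open only when the cover is slid away. Axes as the pot's.
- pot_tab (a point): centre of the upright red tab on the steel cover (moves with it). The tab is 10 mm thick (pot x), 44 mm wide (pot y) and stands 20.5 mm above the cover plate; this centre is 10 mm above the plate's face and 10.5 mm below the tab's top. The plate is 62 x 62 x 5 mm and lies on the pot's top.
- pot_cover (a joint): slide of the cover along the pot's +x: 0 m = shut over the well, 0.058 m = fully open against its stop. About 2 N of friction; it stays where it is left. Push the tab's -x face towards the pot's +x.
- stand_seat (a point): centre of the slot of the fixed blue stand's aluminium fork, at the fork's top face, 90 mm above the table; the hung marker's axis belongs here. The prongs are 8 mm thick and point along the stand's -x; the slot is 22 mm wide, open at its -x end 28 mm from here, and ends 17 mm behind. Nothing of the stand is higher than the fork; its base plate's top is 10 mm above the table.
- dotter_grip (a point): middle of the orange round grip (22 mm diameter, 62 mm long) of the loose spring marker, 0.14 kg; z along the marker, up as it hangs. From here: grip's top 30 mm above, with a 4 mm black cap on it; grip's lower end 32 mm below; underside of the collar (34 mm diameter, 6 mm thick, it hangs on the fork) 38 mm below; tip 113 mm below.
- dotter_tip (a point): end of the marker's blue plunger (moves with it), 75 mm below the collar's underside when not pressed. Below the collar come a steel shaft of 14 mm diameter, 53 mm long, then the plunger, 8 mm diameter, 22 mm long.
- dotter_plunger (a joint): how far the marker's spring plunger is pushed in: 0 m = out, 0.012 m = fully in against a hard stop. It takes 1.7 N to start and 8.3 N to go fully in; it comes out again by itself when lifted.
- red_lid (a point): centre of the top face of the loose white cup's red lid: 54 mm above the table when it stands; lid 60 mm diameter, cup 0.15 kg.
- green_lid (a point): centre of the top face of the green lid of a like loose cup near it, a bystander; same sizes. (A third such cup, fixed and green-lidded, stands far back at the wall.)
- clear_tape: roll of packing tape lying flat, a bystander, 72 mm diameter, 18 mm high; origin at the centre of its underside.
Things that resemble listed ones, but are neither listed nor needed, are in the scene too. Of the things that look like the part that bears green_lid, take the one that is farthest from the robot's base at the start.

How it is judged:
On the way, in this order (a step that is already met when the one before it is completed fails the run):
1. the pot's cover is pushed open (at least 50 of 58 mm) (value of joint pot_cover above 0.05 m), for 0.2 s.
2. the marker is out of the fork, held (distance between dotter_grip and stand_seat above 0.065 m and contact force between the fingers and anything else above 1 N), for 0.1 s.
3. the marker's tip is dipped at least 12 mm below the pot's mouth, inside the well (z of dotter_tip in the frame of pot_mouth below -0.012 m and horizontal distance between dotter_tip and pot_mouth below 0.021 m), for 0.1 s.
4. the marker's plunger is pressed in (at least 9.5 of 12 mm) with the tip on the red lid, within 14 mm of its centre, the marker within 0.2 rad of upright (value of joint dotter_plunger above 0.0095 m and distance between dotter_tip and red_lid below 0.014 m and angle between dotter_grip's own z axis and vertical below 0.2 rad), for 0.05 s.
At the end, for the whole second after the job is handed in: The marker hangs by its collar in the fork (axis within 22 mm of the slot's centre point, height within 4 mm, within 0.12 rad of upright), the pot's cover is still at least 50 mm open, and both cups stand upright and, like the roll of tape, within 30 mm of where they were (value of joint pot_cover above 0.05 m and horizontal distance between dotter_grip and stand_seat below 0.022 m and z of dotter_grip in the frame of stand_seat between 0.034 and 0.042 m and angle between dotter_grip's own z axis and vertical below 0.12 rad and angle between each of red_lid, green_lid's own z axis and vertical below 0.1 rad and distance of each of red_lid, green_lid, clear_tape from where it was at the start of the episode below 0.03 m); the robot touches nothing.
It fails at once if the marker's plunger is rammed in (8 mm or more) inside the pot (value of joint dotter_plunger above 0.008 m and distance between dotter_tip and pot_mouth below 0.042 m).
It fails at once if the green-lidded cup is marked (plunger pressed in 5 mm or more on it) (value of joint dotter_plunger above 0.005 m and distance between dotter_tip and green_lid below 0.032 m).
It fails at once if a cup is knocked over (angle between any of red_lid, green_lid's own z axis and vertical above 0.5 rad).
It also fails if it takes over 56 s, if anything falls off the work surface, if the arm or the gripper's body presses on something with over 40 N, if the wrist force passes 120 N, or if a joint passes its speed limit or range.

## Robot

A 7-joint arm with a two-finger parallel gripper is mounted at the origin on a cart in front of the work surface, level with it; the furniture and walls round the work are solid. World frame = base frame: x ahead of the robot, y to its left, z up, the work surface at z = 0. Lengths are in m, angles in rad, forces in N, time in s.
With the tool pointing down it reaches from about 0.4 to 0.85 m from the base axis. Payload 10.4 kg.
Tool frame: the origin (TCP) lies at the very end of the fingers, on their centre line; the grasp point (between the pads) lies 19 mm behind it; z points along the fingers, y is the line along which they close (so a half turn about z gives the same grasp; the last joint's range is limited). The gripper opens to 85 mm and grips with 20 to 120 N. Pads are 22 mm wide; open, the fingers measure 114 mm over their backs; the gripper's body (76 mm by 85 mm) begins 54 mm behind the grasp point. The pads swing forward as they close: fully open they stand 13 mm farther back than shut.
Start: joints at [1.201, 0.332, -0.065, 1.46, 0.022, 1.35, -0.088], TCP at [0.212, -0.588, 0.231] pointing down, gripper open.
Joint ranges: [-2.6, 2.6], [-0.5, 2.12], [-1.47, 1.34], [0.16, 2.42], [-1.27, 4.41], [0.06, 2.06], [-2.6, 2.6]. Speed limits (rad/s): [2.22, 2.22, 2.79, 2.79, 3.14, 3.14, 3.14].

## Interface

Orientations are given as a unit quaternion [x, y, z, w].
In Python, from workcell import manip gives the robot as it stands.
- The arm moves only by the shell command python3 -m jog 'ROWS' [FORCE]. ROWS is JSON, a list of rows, each a list of 3 entries, a list of its own where there are three numbers: the shift along the tool's x, y, z in mm, then the turn about the tool's z in degrees, then the finger opening in mm, from 0 to 85.4. A call has 1 to 20 rows; each row shifts and turns the commanded pose from where the row before left it, along the tool's axes as they then stand; what a row does not reach is not made up. A row lasts 1/10 s, in which the tool goes at most 50 mm and 8.59 degrees, less where a joint would pass 70% of its speed; a pose out of reach is approached as far as the arm can. A call is refused whole if a number of a shift passes 50 or a number of a turn 8.59, either way. A call with a gripper value outside its range is refused whole. The fingers move at their own pace and stop on an object; FORCE is the grip in N (left out, the last holds). Time passes only in rows, so rows that do not move let the fingers close. It gives the time, the measured TCP pose, the force, the opening and the grip force at its end, in the units of the state.
- manip.get_obs(): the state, without advancing time (a new reading comes with each control period).
- manip.grab_frame(name): name is "scene" or "top" or "wrist"; returns the picture (384x512x3 uint8, blue, green, red); there is no depth.
- manip.get_calibration(name): a dict with "fx", "fy", "cx", "cy" (pixels), "k1" (the pictures are not rectified: a ray, as slopes to the right and down, at radius r is drawn at 1 + k1 r^2 times it, then the intrinsics apply), "R" (3x3) and "t" (3): a world point X has camera coordinates R X + t; the wrist camera has in their place "T_tool_cam" (4x4, takes a point from camera to tool coordinates, whose origin is the TCP and whose axes are the flange's). Camera axes: x right, y down, z forward; pixel columns grow to the right and rows downward; lengths in m; the calibration is good to about 2 mm. A picture is of the moment at which its call begins: read the wrist's pose just before it. get_calibration takes no time and is no camera call.
- manip.close_job(): hands the job in; it is judged then, once.
The state is a dict: "time_s": time; "q": joint angles; "joint_vel": joint speeds; "effort": joint torques, N m; "eef_pos": TCP position; "eef_rot": TCP orientation; "force": force on the tool from outside, world axes, zero at the start; "ft_torque": the same for the moment, N m; "finger_gap": finger opening in m; "finger_force": force on a finger pad.
Only numpy, scipy, OpenCV 4.12 (cv2) and the standard library are available. Lean on these libraries where they do the work, as an engineer would, in place of code of your own. Each camera call takes 0.05 s, during which the arm holds its last target. There are 200 camera calls.

## Working session

There is one attempt and no reset: what is moved stays moved. The work goes in short steps, Python scripts to look and compute and a shell command to move; the robot and the scene stay as the last step left them, time stands still between calls to the robot, and variables do not carry over. Pictures are saved under pics/ and viewed, at most 11 in all, crops included, and the job is handed in when it is done.

```bash
mkdir -p pics; ls; python3 - <<'E'
from workcell import manip
import cv2,numpy as np
np.set_printoptions(precision=4,suppress=True)
o=manip.get_obs();print(o['time_s'],o['eef_pos'],o['eef_rot'],o['finger_gap'],o['force'])
for n in ("scene","top","wrist"):
    f=manip.grab_frame(n);cv2.imwrite(f'pics/{n}0.png',f);print(n,manip.get_calibration(n))
E
```

```text
pics
0.0 [ 0.2123 -0.5874  0.2305] [ 0.985   0.1726 -0.0001 -0.0007] 0.08577327800203904 [-0.7549 -0.1455  0.5294]
scene {'fx': 405.54277703906763, 'fy': 405.54277703906763, 'cx': 250.88257590818236, 'cy': 196.22627845406396, 'k1': -0.06052500567117979, 'R': array([[-0.8666, -0.4986,  0.0194],
       [-0.3549,  0.5888, -0.7262],
       [ 0.3507, -0.6362, -0.6872]]), 't': array([0.3113, 0.3827, 0.7596])}
top {'fx': 456.9086889341813, 'fy': 456.9086889341813, 'cx': 263.16407219971603, 'cy': 186.78071640322747, 'k1': -0.08932545301111408, 'R': array([[-0.0214, -0.9994,  0.0263],
       [-0.9879,  0.0171, -0.1543],
       [ 0.1538, -0.0293, -0.9877]]), 't': array([-0.2497,  0.5299,  1.1534])}
wrist {'fx': 326.636980499917, 'fy': 326.636980499917, 'cx': 256.52957198526536, 'cy': 192.99870385445726, 'k1': -0.0028278354018922125, 'T_tool_cam': array([[-0.0003, -0.9581, -0.2865,  0.0735],
       [ 1.    , -0.0004,  0.0002, -0.0001],
       [-0.0003, -0.2865,  0.9581, -0.1435],
       [ 0.    ,  0.    ,  0.    ,  1.    ]])}
```

```bash
python3 - <<'E'
import cv2
for n in ("scene","top"):
    cv2.imwrite(f'pics/{n}0b.png',cv2.resize(cv2.imread(f'pics/{n}0.png'),(800,600),interpolation=cv2.INTER_CUBIC))
E
```

```text
(no output)
```

View pics/scene0b.png

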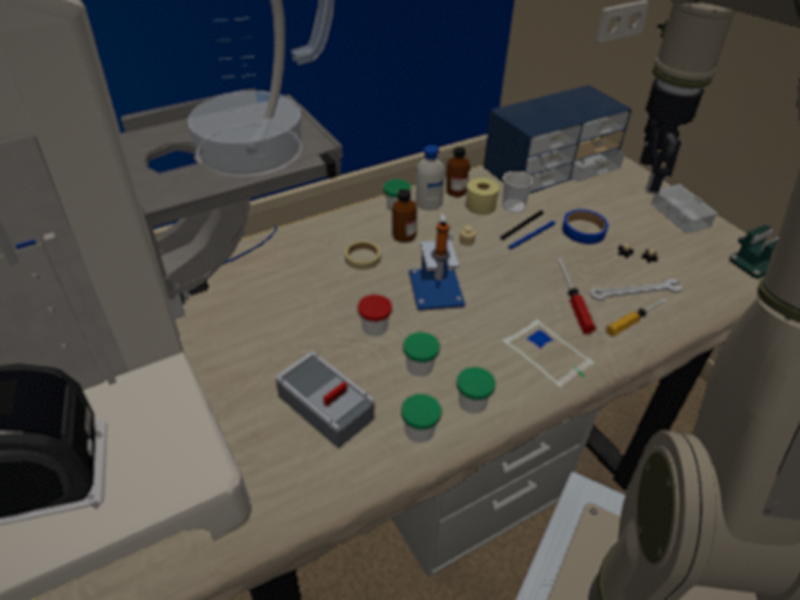

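View pics/top0b.png

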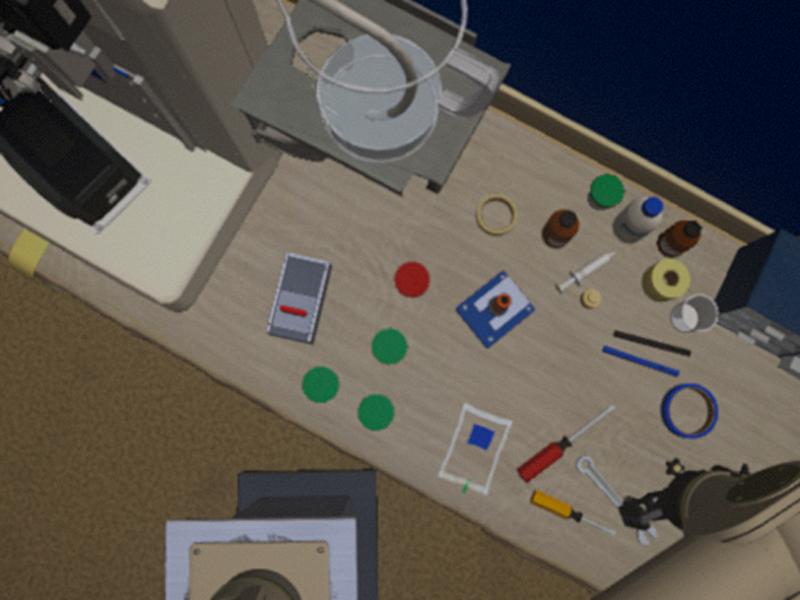

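Scene: the pot is left (top view ~(299,297)), tab red at (293,311), red lid (412,279), stand (495,308) with the orange marker, three near greens (390,346), (321,384), (376,412). Enlarged crops next.

```bash
cat > h.py <<'E'
import cv2,numpy as np
from workcell import manip
from scipy.spatial.transform import Rotation as Ro
np.set_printoptions(precision=4,suppress=True)
def ray(n,u,v,obs=None):
    c=manip.get_calibration(n)
    K=np.array([[c['fx'],0,c['cx']],[0,c['fy'],c['cy']],[0,0,1.]])
    x,y=cv2.undistortPoints(np.array([[[u,v]]],float),K,np.array([c['k1'],0,0,0,0.]))[0,0]
    d=np.array([x,y,1])
    if n=='wrist':
        R=Ro.from_quat(obs['eef_rot']).as_matrix();T=c['T_tool_cam']
        return R@T[:3,3]+np.array(obs['eef_pos']),R@T[:3,:3]@d
    return -c['R'].T@c['t'],c['R'].T@d
def atz(n,u,v,z,obs=None):
    o,d=ray(n,u,v,obs);return o+d*(z-o[2])/d[2]
def tri(*uv):   # (name,u,v)
    A=0;b=0
    for q in uv:
        o,d=ray(*q);d=d/np.linalg.norm(d);P=np.eye(3)-np.outer(d,d);A=A+P;b=b+P@o
    return np.linalg.solve(A,b)
def crop(img,x,y,w,h,s): return cv2.resize(img[y:y+h,x:x+w],None,fx=s,fy=s,interpolation=cv2.INTER_CUBIC)
E
python3 - <<'E'
from h import *
t=cv2.imread('pics/top0.png');s=cv2.imread('pics/scene0.png')
a=np.hstack([crop(t,162,155,66,75,6),crop(t,285,160,66,75,6)])
b=crop(s,170,215,132,50,6)  # unused
a2=np.hstack([crop(s,172,222,75,25,5),crop(s,172,222,75,25,5)])
cv2.imwrite('pics/c1.png',a);print(a.shape)
for n,u,v in (('red',412,279),('g1',390,346),('g2',321,384),('g3',376,412)):
    p=atz('top',u*.64,v*.64,.054);print(n,p,np.hypot(*p[:2]))
E
```

```text
(450, 792, 3)
red [ 0.5452 -0.2614  0.054 ] 0.6046106728925756
g1 [ 0.434  -0.2228  0.054 ] 0.4878495376009764
g2 [ 0.374  -0.1093  0.054 ] 0.3896115304934698
g3 [ 0.327  -0.1982  0.054 ] 0.3824289355410312
```

View pics/c1.png

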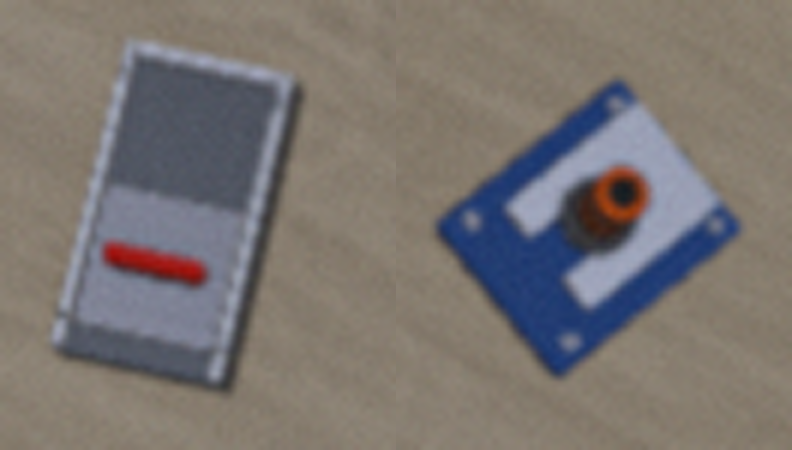

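Left crop: pot with stop at the upper end (pot +x goes up and slightly right), tab centre (155,263), plate edge corners (110,187),(245,212),(78,325),(210,348). Right crop: fork opening lower-left, inner prong tips (530,237),(565,278), marker cap (625,190).

```bash
python3 - <<'E'
from h import *
def P(cx,cy,z,x0=162,y0=155): return atz('top',(cx+.5)/6-.5+x0,(cy+.5)/6-.5+y0,z)
tl,tr,bl,br=[P(a,b,.051) for a,b in((127,40),(298,78),(58,330),(222,385))]
print('rib',tl,tr,bl,br,'w',np.linalg.norm(tl-tr),'L',np.linalg.norm(tl-bl),np.linalg.norm(tr-br))
pl=[P(a,b,.047) for a,b in((110,187),(245,212),(78,325),(210,348))]
pc=sum(pl)/4;print('plate',pc,np.linalg.norm(pl[0]-pl[2]),np.linalg.norm(pl[0]-pl[1]))
tab=P(155,263,.0675);print('tab',tab)
for d in(tl-bl,tr-br,pl[0]-pl[2],pl[1]-pl[3],P(103,253,.0675)-P(207,273,.0675)): print(np.degrees(np.arctan2(d[1],d[0])))
q=lambda a,b,z:P(a-396,b,z,285,160)
print('cap',q(625,190,.162));o=q(547,257,.09);print('open',o, 'w',np.linalg.norm(q(530,237,.09)-q(565,278,.09)))
# fork edge dirs
for a,b in(((510,213),(640,107)),((585,308),(720,203))):
    d=q(*b,.09)-q(*a,.09);print(np.degrees(np.arctan2(d[1],d[0])),np.linalg.norm(d))
print('base corners',[q(*c,.01)[:2] for c in((620,80),(437,228),(742,228),(560,377))])
E
```

```text
rib [ 0.5955 -0.05    0.051 ] [ 0.5772 -0.1248  0.051 ] [ 0.4685 -0.021   0.051 ] [ 0.4435 -0.0916  0.051 ] w 0.0769881129512324 L 0.1302536476097615 0.13772115537558788
plate [ 0.4953 -0.0646  0.047 ] 0.06163808115180629 0.06000159265043733
tab [ 0.4947 -0.065   0.0675]
-12.867959249024786
-13.935840147265578
-12.641083966356959
-14.42869613471267
78.09325229530776
cap [ 0.4935 -0.3974  0.162 ]
open [ 0.476 -0.375  0.09 ] w 0.02255000810204627
-52.10071421102698 0.07212388996584557
-53.730173202281655 0.07323541288191907
base corners [array([ 0.5658, -0.4218]), array([ 0.4996, -0.3364]), array([ 0.497 , -0.4745]), array([ 0.4316, -0.3894])]
```

```bash
python3 - <<'E'
from h import *
for n,u,v in(('shelf',410,187),('shelfL',235,103),('base corner',180,300),('body',250,170),('base right',278,155)):
    print(n,[atz('top',u*.64,v*.64,z)[:2] for z in(.05,.15,.3)])
print(tri(('top',508*.64,67*.64),('scene',340*.64,155*.64)),tri(('top',410*.64,187*.64),('scene',340*.64,155*.64)),tri(('top',185*.64,305*.64),('scene',240*.64,490*.64)))
E
```

```text
shelf [array([ 0.7058, -0.2616]), array([ 0.6748, -0.2585]), array([ 0.6283, -0.2538])]
shelfL [array([0.8642, 0.0418]), array([0.8198, 0.0192]), array([ 0.7531, -0.0148])]
base corner [array([0.517 , 0.1264]), array([0.5021, 0.0966]), array([0.4796, 0.0518])]
body [array([0.7407, 0.0127]), array([ 0.7068, -0.0075]), array([ 0.6558, -0.0377])]
base right [array([ 0.7668, -0.0351]), array([ 0.7307, -0.0513]), array([ 0.6764, -0.0754])]
[ 0.7827 -0.4268  0.2152] [ 0.6115 -0.2568  0.3257] [0.5151 0.124  0.039 ]
```

```bash
python3 -m jog '[[[0,0,0],8.3,0],[[0,0,0],8.3,0],[[0,0,0],8.3,0],[[0,0,0],8.3,0]]' 60
```

```text
time_s: 0.55
eef_pos: [0.2124, -0.5876, 0.231]
eef_rot: [0.993, -0.119, -0.0, -0.0]
force: [-0.2, -0.7, 0.2]
finger_gap: 0.0284
finger_force: 0.0
```

```bash
python3 -m jog '[[[7,-38,0],0,0],[[7,-38,0],0,0],[[7,-38,0],0,0],[[7,-38,0],0,0],[[7,-38,0],0,0],[[7,-38,0],0,0],[[7,-38,0],0,0],[[7,-38,0],0,0],[[7,-38,0],0,0],[[7,-38,0],0,0],[[7,-38,0],0,0],[[7,-38,0],0,0],[[7,-38,0],0,0],[[7,-38,0],0,0],[[6,-38,0],0,0]]'
python3 - <<'E'
from h import *
o=manip.get_obs();f=manip.grab_frame('wrist');cv2.imwrite('pics/w1.png',crop(f,0,0,512,384,1.5))
print(o['eef_pos'],o['eef_rot'],o['joint_vel'])
c=manip.get_calibration('wrist');T=np.linalg.inv(c['T_tool_cam'])
R=Ro.from_quat(o['eef_rot']).as_matrix()
for p in((.4947,-.065,.0675),(.495,-.065,.047),o['eef_pos']):
    q=T@np.r_[R.T@(np.array(p)-o['eef_pos']),1];print(1.5*(c['fx']*q[0]/q[2]+c['cx']),1.5*(c['fy']*q[1]/q[2]+c['cy']))
E
```

```text
time_s: 2.05
eef_pos: [0.4454, -0.0556, 0.2313]
eef_rot: [0.993, -0.116, 0.0, 0.0]
force: [0.9, -0.7, -0.1]
finger_gap: -0.0003
finger_force: 0.0
[ 0.4454 -0.0556  0.2313] [ 0.9932 -0.1161  0.0001  0.0001] [-0.4054  0.2324 -0.471  -0.2057  0.1007 -0.0065 -0.9039]
381.64379078780917 182.50331009546
381.7304085502912 179.63649185637846
385.84799238655336 379.8022047074761
```

View pics/w1.png

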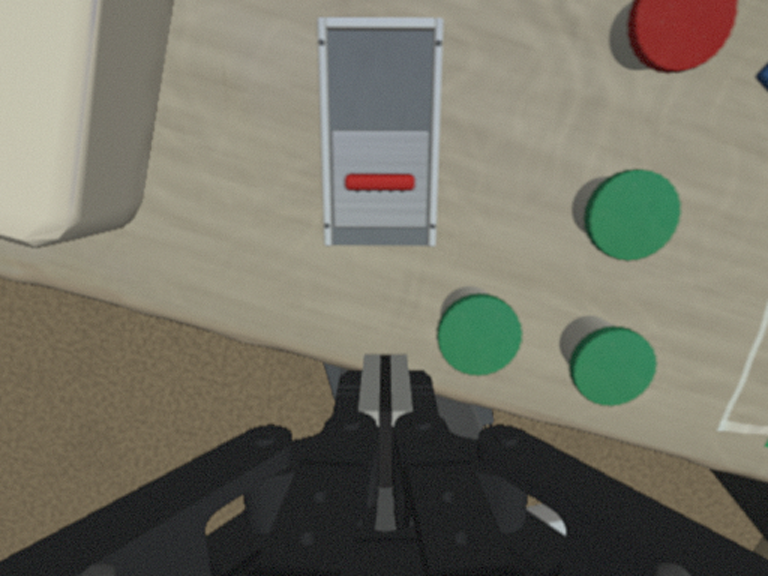

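The tab is at (380,182), where it was predicted to be; the pot is square to the tool. Red lid at (682,25). Descend and push.

```bash
python3 -m jog '[[[0,0,35],0,0],[[0,0,35],0,0],[[0,0,35],0,0],[[0,0,35],0,0],[[0,0,35],0,0],[[0,0,0],0,0],[[10,0,0],0,0],[[10,0,0],0,0],[[10,0,0],0,0],[[5,0,0],0,0],[[5,0,0],0,0],[[6,0,0],0,0],[[6,0,0],0,0],[[6,0,0],0,0],[[6,0,0],0,0],[[6,0,0],0,0],[[6,0,0],0,0]]'
```

```text
time_s: 3.8
eef_pos: [0.5195, -0.0749, 0.0563]
eef_rot: [0.993, -0.116, -0.0, 0.0]
force: [-2.2, -0.6, 1.9]
finger_gap: 0.0
finger_force: 1.1
```

```bash
python3 -m jog '[[[4,0,0],0,0],[[4,0,0],0,0],[[3,0,0],0,0],[[2,0,0],0,0],[[0,0,0],0,0]]'; python3 -m jog '[[[2,0,0],0,0],[[0,0,0],0,0]]';python3 -m jog '[[[2,0,0],0,0],[[0,0,0],0,0]]'
```

```text
time_s: 4.3
eef_pos: [0.5304, -0.0774, 0.056]
eef_rot: [0.993, -0.116, -0.002, 0.0]
force: [-8.7, 1.1, 4.3]
finger_gap: -0.0001
finger_force: 4.1
time_s: 4.5
eef_pos: [0.5306, -0.0774, 0.0558]
eef_rot: [0.993, -0.116, -0.004, 0.0]
force: [-17.7, 3.3, 12.0]
finger_gap: -0.0002
finger_force: 8.8
time_s: 4.7
eef_pos: [0.5307, -0.0774, 0.0555]
eef_rot: [0.993, -0.116, -0.005, 0.0]
force: [-26.4, 3.8, 19.7]
finger_gap: -0.0001
finger_force: 13.4
```

Force climbs with no travel: the cover is at its stop. Back off, lift and look.

```bash
python3 -m jog '[[[-15,0,0],0,0],[[-25,0,0],0,0],[[-10,0,-40],0,0],[[0,0,-45],0,0],[[0,0,-45],0,0],[[0,0,-45],0,0],[[0,0,0],0,85],[[0,0,0],0,85]]'
python3 - <<'E'
from h import *
o=manip.get_obs();f=manip.grab_frame('wrist');cv2.imwrite('pics/w2.png',crop(f,0,0,512,384,1.5))
import json;json.dump({k:list(map(float,o[k])) for k in('eef_pos','eef_rot')},open('w2.json','w'))
print(o['joint_vel'])
E
```

```text
time_s: 5.5
eef_pos: [0.4877, -0.067, 0.2323]
eef_rot: [0.993, -0.116, 0.002, 0.0]
force: [-0.5, -0.7, -0.4]
finger_gap: 0.0285
finger_force: 0.0
[-0.0028  0.0284  0.003   0.0454  0.0032 -0.0085 -0.0024]
```

View pics/w2.png

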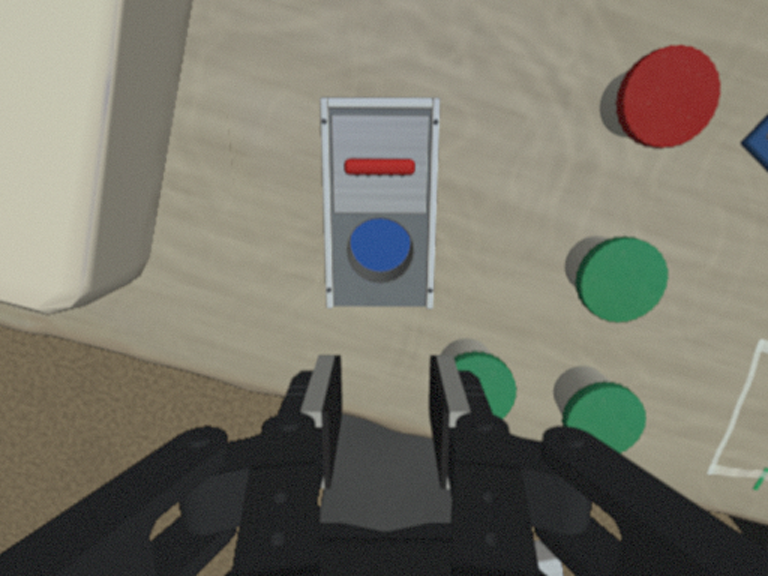

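The cover is open; well mouth centred at about (380,249), red lid's top centre at about (670,96).

```bash
python3 - <<'E'
from h import *
import json;o=json.load(open('w2.json'))
g=lambda u,v,z:atz('wrist',(u+.5)/1.5-.5,(v+.5)/1.5-.5,z,o)
m=g(380,249,.042);print('mouth',m,'diam',np.linalg.norm(g(348,249,.042)-g(412,249,.042)))
print('red',g(670,96,.054),'d',np.linalg.norm(g(618,96,.054)-g(720,96,.054)));t=g(380,162,.0675);print('tab',t,np.linalg.norm((t-m)[:2]))
print('green',g(623,279,.054))
print('stand base corner near',g(742,142,.01))
R=Ro.from_quat(o['eef_rot']).as_matrix();print(R[:,0],R[:,1])
d=np.array([.493,-.3974])-o['eef_pos'][:2];print(R[:2,:2].T@d)
E
```

```text
mouth [ 0.4922 -0.0641  0.042 ] diam 0.04440200663891385
red [ 0.5466 -0.2605  0.054 ] d 0.06276364755292375
tab [ 0.5498 -0.0782  0.0675] 0.05927688843734918
green [ 0.4362 -0.2211  0.054 ]
stand base corner near [ 0.5019 -0.3328  0.01  ]
[ 0.9731 -0.2304  0.0031] [-0.2304 -0.9731  0.0002]
[0.0812 0.3203]
```

```bash
python3 -m jog '[[[0,0,0],7.9,85],[[0,0,0],8,85],[[0,0,0],8,85],[[0,0,0],8,85],[[0,0,0],8,85],[[30,22,0],0,85],[[30,22,0],0,85],[[30,22,0],0,85],[[30,22,0],0,85],[[30,22,0],0,85],[[30,21,0],0,85],[[29,21,0],0,85],[[29,21,0],0,85],[[29,21,0],0,85],[[0,0,0],0,85],[[0,0,0],0,85]]'
python3 - <<'E'
from h import *
o=manip.get_obs();f=manip.grab_frame('wrist');cv2.imwrite('pics/w3.png',crop(f,100,60,320,240,2.5))
import json;json.dump({k:list(map(float,o[k])) for k in('eef_pos','eef_rot')},open('w3.json','w'))
print(o['joint_vel'],o['q'])
E
```

```text
time_s: 7.15
eef_pos: [0.4908, -0.3971, 0.229]
eef_rot: [0.894, -0.448, -0.001, -0.0]
force: [0.5, 0.3, 0.0]
finger_gap: 0.0849
finger_force: 0.0
[-0.0202 -0.0279 -0.0289  0.013  -0.0056  0.0038 -0.0042] [ 0.833   0.366  -0.2942  1.4312  0.1055  1.3631 -1.9656]
```

View pics/w3.png

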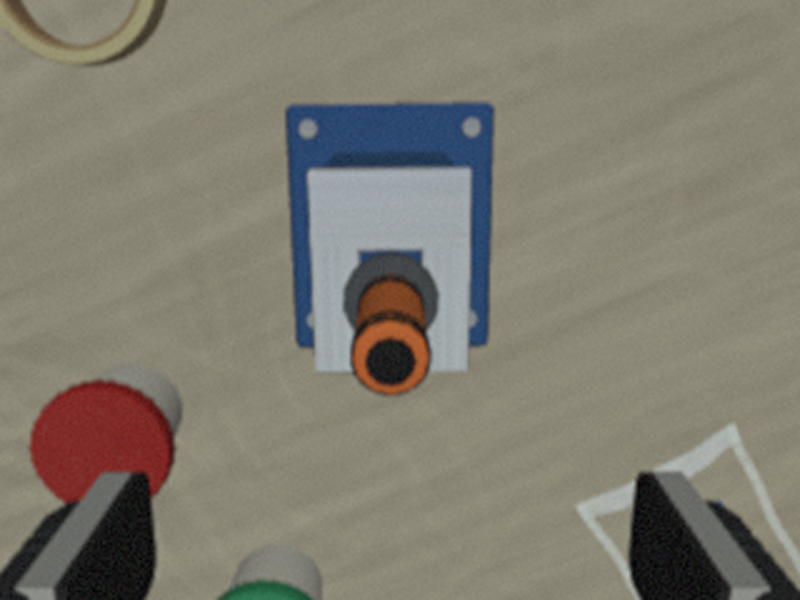

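Marker cap centre at (391,361), collar centre about (391,300), slot's back end at y≈251, prong tips at y≈372; stand is square to the tool.

```bash
python3 - <<'E'
from h import *
import json;o=json.load(open('w3.json'))
g=lambda u,v,z:atz('wrist',(u+.5)/2.5-.5+100,(v+.5)/2.5-.5+60,z,o)
R=Ro.from_quat(o['eef_rot']).as_matrix();print(R[:,0],R[:,1])
for n,p in(('cap',g(391,361,.162)),('griptop',g(391,357,.158)),('collar',g(391,299,.096)),('slotend',g(391,251,.09)),('tips',g(391,372,.09))):
    print(n,p,R.T@(p-o['eef_pos']))
E
```

```text
[ 0.5978 -0.8016 -0.0031] [-0.8016 -0.5978  0.0005]
cap [ 0.4926 -0.3983  0.162 ] [ 0.0022 -0.0008  0.067 ]
griptop [ 0.4925 -0.3981  0.158 ] [ 0.0021 -0.0008  0.071 ]
collar [ 0.4929 -0.3985  0.096 ] [ 0.0028 -0.001   0.133 ]
slotend [ 0.5024 -0.4112  0.09  ] [ 0.0187 -0.001   0.139 ]
tips [ 0.4755 -0.3751  0.09  ] [-0.0263 -0.001   0.1391]
```

```bash
python3 -m jog '[[[2,-1,30],0,85],[[0,0,31],0,85],[[0,0,31],0,85],[[0,0,31],0,85],[[0,0,0],0,20],[[0,0,0],0,15],[[0,0,0],0,15],[[0,0,0],0,15],[[0,0,0],0,15],[[0,0,0],0,15]]' 60
```

```text
time_s: 8.2
eef_pos: [0.4941, -0.3986, 0.1102]
eef_rot: [0.894, -0.448, 0.001, 0.0]
force: [-2.4, -0.3, 7.3]
finger_gap: 0.0209
finger_force: 58.3
```

```bash
python3 -m jog '[[[0,0,-6],0,15],[[0,0,-7],0,15],[[-15,0,0],0,15],[[-25,0,0],0,15],[[-40,0,0],0,15],[[0,0,-30],0,15],[[0,0,-30],0,15],[[0,0,0],0,15]]'
python3 - <<'E'
from h import *
o=manip.get_obs();R=Ro.from_quat(o['eef_rot']).as_matrix();print(o['eef_pos'],o['finger_gap'],R[:,2],o['force'])
f=[manip.grab_frame('wrist'),manip.grab_frame('scene')];cv2.imwrite('pics/w4.png',np.hstack([crop(f[0],150,150,200,234,2),crop(f[1],215,100,100,117,4)]))
for t in((.4922,-.0641),(.5466,-.2605)): print(R[:2,:2].T@(np.array(t)-o['eef_pos'][:2]))
E
```

```text
time_s: 9.0
eef_pos: [0.4472, -0.335, 0.1862]
eef_rot: [0.894, -0.448, 0.003, 0.001]
force: [0.7, -0.2, -1.7]
finger_gap: 0.0206
finger_force: 58.9
[ 0.4472 -0.335   0.1862] 0.02057265699688262 [ 0.0056 -0.0045 -1.    ] [ 0.7275 -0.2068 -1.7121]
[-0.19   -0.1982]
[-0.0001 -0.1242]
```

View pics/w4.png

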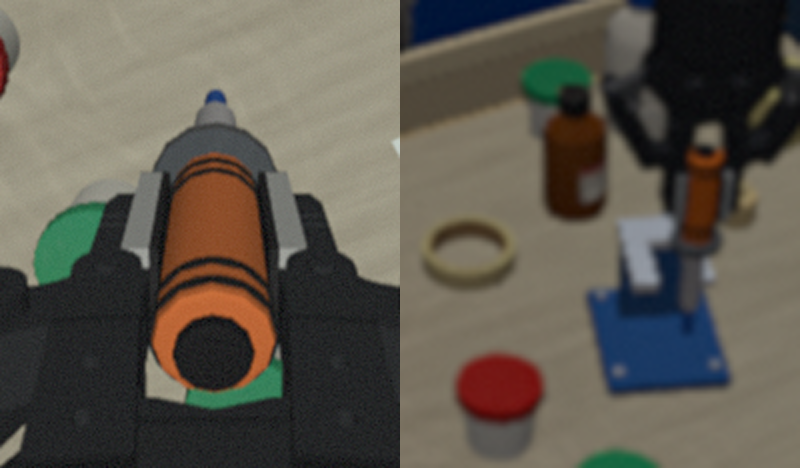

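Marker is held upright, tip visible at crop (215,97), i.e. within ~2 mm of the tool axis. On to the pot.

```bash
python3 -m jog '[[[0,0,-20],0,15],[[-27,-28,0],0,15],[[-27,-28,0],0,15],[[-27,-28,0],0,15],[[-27,-28,0],0,15],[[-27,-29,0],0,15],[[-27,-29,0],0,15],[[-27,-29,0],0,15],[[0,0,0],0,15],[[0,0,0],0,15]]'
python3 - <<'E'
from h import *
o=manip.get_obs();R=Ro.from_quat(o['eef_rot']).as_matrix();print(o['finger_gap'],R[:,2],R.T@(np.array((.4922,-.0641,.042))-o['eef_pos'])*1e3)
f=manip.grab_frame('scene');c=manip.get_calibration('scene')
T=R@[-.001,0,.095]+o['eef_pos'];q=c['R']@T+c['t'];u,v=c['fx']*q[0]/q[2]+c['cx'],c['fy']*q[1]/q[2]+c['cy'];print(u,v)
cv2.imwrite('pics/s5.png',crop(f,int(u)-50,int(v)-50,100,100,6))
E
```

```text
time_s: 10.1
eef_pos: [0.4913, -0.0628, 0.2005]
eef_rot: [0.894, -0.447, -0.001, 0.0]
force: [0.1, -0.1, -1.4]
finger_gap: 0.0206
finger_force: 59.0
0.020642726067858136 [-0.0015  0.0002 -1.    ] [  1.7049  -0.0973 158.4541]
214.37620345007306 239.33814596321326
```

View pics/s5.png

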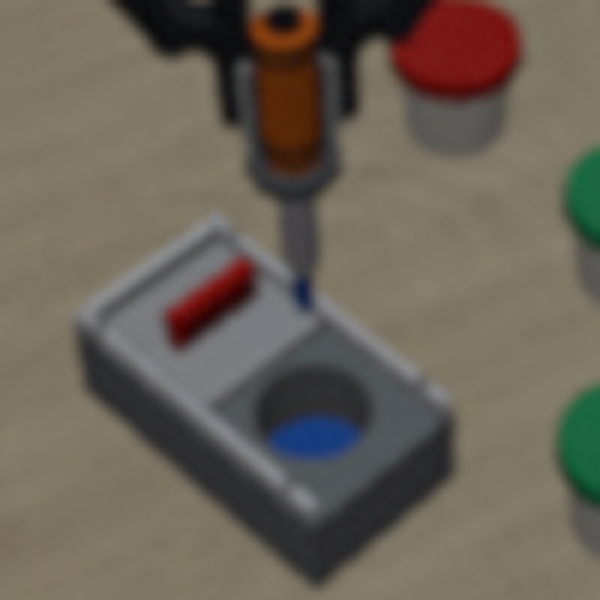

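The tip is at crop (303,300), as predicted, above the well. Dip.

```bash
python3 -m jog '[[[3,0,25],0,15],[[0,0,30],0,15],[[0,0,20],0,15],[[0,0,9],0,15],[[0,0,0],0,15],[[0,0,0],0,15],[[0,0,0],0,15]]'
```

```text
time_s: 10.85
eef_pos: [0.4942, -0.0662, 0.1184]
eef_rot: [0.894, -0.448, 0.001, -0.0]
force: [0.3, 0.1, -0.8]
finger_gap: 0.0208
finger_force: 59.0
```

```bash
python3 -m jog '[[[0,0,3],0,15],[[0,0,0],0,15],[[0,0,0],0,15],[[0,0,-25],0,15],[[0,0,-30],0,15],[[0,0,-35],0,15],[[0,0,0],0,15]]'
python3 - <<'E'
from h import *
o=manip.get_obs();R=Ro.from_quat(o['eef_rot']).as_matrix();print(R[:,2],R.T@(np.array((.5466,-.2605,.054))-o['eef_pos'])*1e3)
E
```

```text
time_s: 11.55
eef_pos: [0.4959, -0.0658, 0.209]
eef_rot: [0.894, -0.448, 0.004, -0.001]
force: [1.2, -0.1, -1.9]
finger_gap: 0.0209
finger_force: 59.0
[ 0.0072 -0.0016 -1.    ] [185.4105  76.6884 155.6399]
```

```bash
python3 -m jog '[[[27,11,0],0,15],[[27,11,0],0,15],[[27,11,0],0,15],[[27,11,0],0,15],[[27,11,0],0,15],[[26,11,0],0,15],[[26,11,0],0,15],[[0,0,0],0,15],[[0,0,0],0,15]]'
python3 - <<'E'
from h import *
o=manip.get_obs();R=Ro.from_quat(o['eef_rot']).as_matrix();print(R[:,2],R.T@(np.array((.5466,-.2605,.054))-o['eef_pos'])*1e3)
f=manip.grab_frame('scene');c=manip.get_calibration('scene')
T=R@[-.001,0,.095]+o['eef_pos'];q=c['R']@T+c['t'];u,v=c['fx']*q[0]/q[2]+c['cx'],c['fy']*q[1]/q[2]+c['cy']
w=manip.grab_frame('wrist')
cv2.imwrite('pics/s6.png',np.hstack([crop(f,int(u)-40,int(v)-50,80,100,5),crop(w,176,100,160,200,2.5)]))
E
```

```text
time_s: 12.45
eef_pos: [0.5435, -0.2618, 0.2034]
eef_rot: [0.894, -0.448, -0.001, -0.0]
force: [0.4, 0.5, -1.4]
finger_gap: 0.0205
finger_force: 59.0
[-0.0009  0.0009 -1.    ] [  1.0095  -3.3014 149.4014]
```

View pics/s6.png

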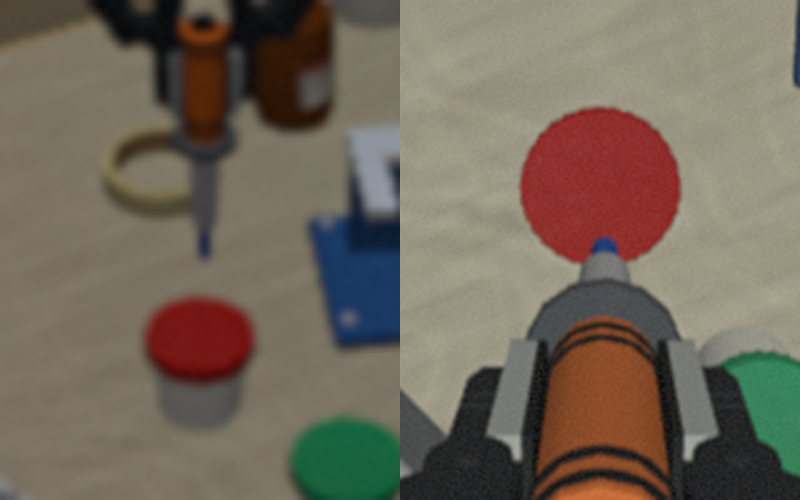

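Tip is centred over the lid within ~3 mm (lid centre (600,187), tip (604,240) in the right crop). Press.

```bash
python3 -m jog '[[[3,-1,15],0,15],[[0,0,20],0,15],[[0,0,12],0,15],[[0,0,7],0,15],[[0,0,0],0,15],[[0,0,0],0,15]]';python3 -m jog '[[[0,0,4],0,15],[[0,0,4],0,15],[[0,0,0],0,15],[[0,0,0],0,15]]'
```

```text
time_s: 13.15
eef_pos: [0.5467, -0.2635, 0.1508]
eef_rot: [0.894, -0.448, 0.0, -0.0]
force: [0.1, -0.2, -0.5]
finger_gap: 0.0204
finger_force: 59.1
time_s: 13.55
eef_pos: [0.547, -0.2637, 0.143]
eef_rot: [0.894, -0.448, 0.001, -0.0]
force: [1.1, 0.9, 3.9]
finger_gap: 0.0206
finger_force: 59.3
```

```bash
python3 -m jog '[[[0,0,3],0,15],[[0,0,3],0,15],[[0,0,0],0,15],[[0,0,0],0,15]]';python3 -m jog '[[[0,0,1.5],0,15],[[0,0,0],0,15]]'
```

```text
time_s: 13.95
eef_pos: [0.547, -0.2637, 0.1369]
eef_rot: [0.894, -0.448, 0.001, -0.0]
force: [0.5, -0.0, 7.1]
finger_gap: 0.0204
finger_force: 60.0
time_s: 14.15
eef_pos: [0.5472, -0.2639, 0.1362]
eef_rot: [0.894, -0.448, 0.001, 0.0]
force: [0.4, 0.6, 11.8]
finger_gap: 0.0207
finger_force: 60.5
```

Plunger at its hard stop (force jumps, no travel). Lift and return.

```bash
python3 -m jog '[[[0,0,-15],0,15],[[0,0,-25],0,15],[[0,0,-30],0,15],[[0,0,0],0,15]]'
python3 - <<'E'
from h import *
o=manip.get_obs();R=Ro.from_quat(o['eef_rot']).as_matrix();print(R[:,0],R.T@(np.array((.449,-.338,.204))-o['eef_pos'])*1e3)
E
```

```text
time_s: 14.55
eef_pos: [0.5476, -0.264, 0.2089]
eef_rot: [0.894, -0.448, 0.002, 0.0]
force: [1.0, -0.0, -0.5]
finger_gap: 0.0204
finger_force: 59.0
[ 0.5986 -0.8011  0.0045] [  0.1973 123.2994   4.6463]
```

```bash
python3 -m jog '[[[0,30,0],0,15],[[0,31,0],0,15],[[0,31,0],0,15],[[0,31,0],0,15],[[0,0,0],0,15],[[0,0,30],0,15],[[0,0,30],0,15],[[0,0,20],0,15],[[0,0,0],0,15],[[0,0,0],0,15]]'
python3 - <<'E'
from h import *
o=manip.get_obs();R=Ro.from_quat(o['eef_rot']).as_matrix();print(R[:,2],R.T@(np.array((.4937,-.3984,.1102))-o['eef_pos'])*1e3)
w=manip.grab_frame('wrist');cv2.imwrite('pics/w7.png',crop(w,96,0,320,240,2.5))
E
```

```text
time_s: 15.55
eef_pos: [0.4479, -0.3368, 0.1249]
eef_rot: [0.894, -0.448, -0.0, -0.0]
force: [0.3, -0.0, -1.5]
finger_gap: 0.0207
finger_force: 59.0
[-0.0007  0.0007 -1.    ] [76.7727  0.1608 14.6626]
```

View pics/w7.png

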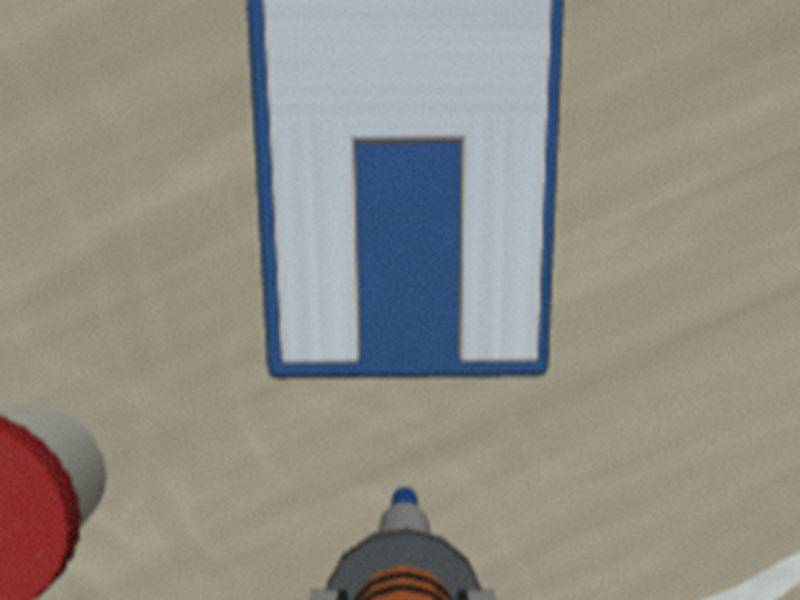

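Slot centre column 408, marker tip 404: lined up within 1 mm. Slide in.

```bash
python3 -m jog '[[[20,0.7,0],0,15],[[20,0,0],0,15],[[20,0,0],0,15],[[12,0,0],0,15],[[4,0,0],0,15],[[0,0,0],0,15],[[0,0,6],0,15],[[0,0,4],0,15],[[0,0,0],0,15],[[0,0,0],0,15]]'
```

```text
time_s: 16.6
eef_pos: [0.4926, -0.3982, 0.1147]
eef_rot: [0.894, -0.448, -0.0, 0.0]
force: [-0.8, -0.5, -1.1]
finger_gap: 0.0205
finger_force: 59.0
```

```bash
python3 -m jog '[[[0,0,2],0,15],[[0,0,1.5],0,15],[[0,0,0],0,15],[[0,0,0],0,15]]';python3 -m jog '[[[0,0,1],0,15],[[0,0,0],0,15]]'
```

```text
time_s: 17.0
eef_pos: [0.4928, -0.3985, 0.1113]
eef_rot: [0.894, -0.448, 0.0, 0.0]
force: [-0.9, -0.7, -1.3]
finger_gap: 0.0208
finger_force: 59.0
time_s: 17.2
eef_pos: [0.4928, -0.3985, 0.1103]
eef_rot: [0.894, -0.448, 0.0, 0.0]
force: [0.2, 0.4, -1.3]
finger_gap: 0.021
finger_force: 59.0
```

```bash
python3 -m jog '[[[0,0,1],0,15],[[0,0,0],0,15]]';python3 -m jog '[[[0,0,1],0,15],[[0,0,0],0,15]]'
```

```text
time_s: 17.4
eef_pos: [0.4929, -0.3986, 0.1102]
eef_rot: [0.894, -0.448, 0.0, 0.0]
force: [-1.5, 1.1, 5.5]
finger_gap: 0.0206
finger_force: 59.9
time_s: 17.6
eef_pos: [0.493, -0.3987, 0.1101]
eef_rot: [0.894, -0.448, 0.001, 0.0]
force: [-3.7, 2.1, 13.0]
finger_gap: 0.021
finger_force: 60.5
```

Seated. Unload, open, lift clear.

```bash
python3 -m jog '[[[0,0,-2],0,15],[[0,0,0],0,40],[[0,0,0],0,85],[[0,0,0],0,85],[[0,0,0],0,85],[[0,0,0],0,85],[[0,0,0],0,85],[[0,0,-10],0,85],[[0,0,-25],0,85],[[0,0,-40],0,85],[[0,0,-40],0,85],[[0,0,-20],0,85],[[0,0,0],0,85],[[0,0,0],0,85],[[0,0,0],0,85]]' 20
python3 - <<'E'
from h import *
o=manip.get_obs();print(o['eef_pos'],o['joint_vel'])
w=manip.grab_frame('wrist');t=manip.grab_frame('top');s=manip.grab_frame('scene')
cv2.imwrite('pics/end.png',np.hstack([crop(w,156,60,200,300,2),cv2.resize(np.vstack([t[100:292,128:384],s[120:312,140:396]]),(400,600))]))
E
```

```text
time_s: 19.1
eef_pos: [0.4923, -0.3982, 0.2443]
eef_rot: [0.894, -0.448, -0.001, -0.0]
force: [-0.0, 0.5, 0.1]
finger_gap: 0.085
finger_force: 0.0
[ 0.4923 -0.3982  0.2443] [-0.0009  0.0056  0.0001  0.002  -0.0007  0.0021 -0.0007]
```

View pics/end.png

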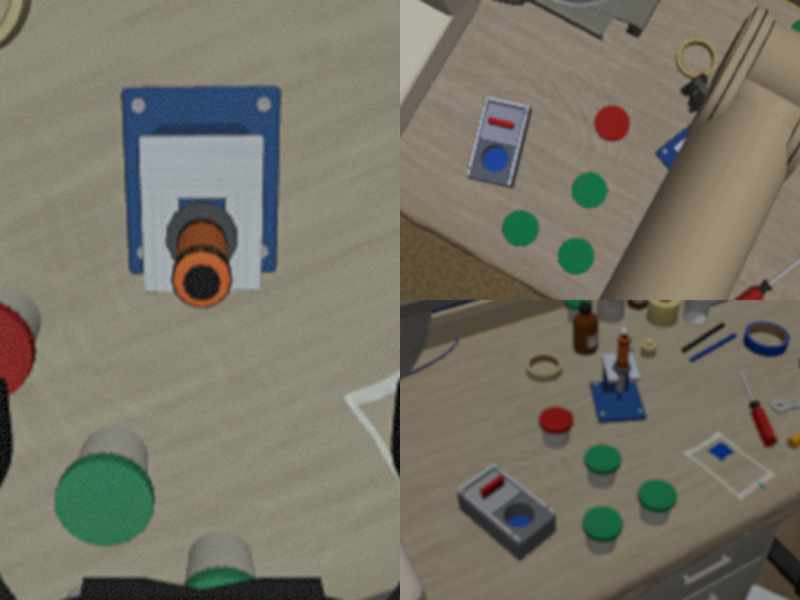

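The marker hangs upright in the fork, the pot is open, and all three near cups stand where they were.

```bash
python3 -c "
from workcell import manip
print(manip.close_job())"
```

```text
the job is handed in; nothing more can be done
None
```

I handed the job in after about 19 s of the 56 s allowed, with the pot open, the red lid marked and the marker hung upright and released; the final pictures show every cup still in place, but no verdict was returned.

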